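# Pack a treatment head and its cover for service, heavy below, light on top

### The job

Pack the cardboard carton for the service workshop, heaviest lowest: first stand the solid steel treatment head (the one with the smooth, flat metal face) upright on the carton's floor near the middle, face up, then lay the light white plastic cover with the bar handle level on top of it, handle up and centred on the head. Set each one down rather than dropping it, and let go.

Things in the scene. Friction and masses are not known exactly. Their poses are not given: they have to be found in the camera images.
- flat_head: The heavy solid steel treatment head, standing face up: a round black rubber-clad body, 56 mm across from 5 to 32 mm height, on a 52 mm aluminium foot; above it a white collar 53 mm across and a smooth, flat bright steel face 50 mm across, 40 mm high in all, about 0.45 to 0.7 kg. Origin: centre of its underside, z up. Two other heads of the same diameter stand near it, one with a ring of small bars on its face, one with eight upright pins: neither is the one wanted.
- cover: The light cover: a flat white plastic plate 110 mm (its x) by 75 mm (its y) and 10 mm thick with a plain bar handle standing on its middle, 60 mm long along its x, 14 mm wide, from 10 up to 34 mm above the underside; about 60 g. Lies handle up on the table. Origin: centre of its underside. (A white framed display with a dark screen and no handle also lies on the table: it is not the cover.)
- carton: The open cardboard carton, fixed to the table: outside 190 mm (its x) by 160 mm (its y) by 80 mm high, walls and floor 5 mm thick, so 180 by 150 mm inside, with its inner floor 5 mm above the table. Origin: centre of its underside, on the table; z up.
Not all that is in view belongs to the job. Leave any pink or yellow look-alike of the cover alone.

How it is judged:
By the outcome, as a careful person would: the job done as asked, in the order asked, and still so for the second after the job is handed in, with the robot touching nothing.
It also fails if it takes over 62 s, if anything falls off the work surface, if the arm or the gripper's body presses on something with over 40 N, if the wrist force passes 120 N, or if a joint passes its speed limit or range.

### The arm

A 7-joint arm with a two-finger parallel gripper is mounted at the origin on the work surface. World frame = base frame: x ahead of the robot, y to its left, z up, the work surface at z = 0. Lengths are in m, angles in rad, forces in N, time in s.
With the tool pointing down it reaches from about 0.4 to 0.85 m from the base axis. Payload 4.4 kg.
Tool frame: the origin (TCP) lies midway between the tips of the shut fingers; the grasp point (between the pads) lies r.tcp_to_grasp behind it (r.tcp_to_grasp is the distance from the TCP to the grasp point, in m); x points along the fingers, z is the direction in which the jaws open and shut, and the axes are right-handed (so a half turn about x gives the same grasp; the last joint's range is limited). The gripper opens to 94 mm and grips with 3 to 60 N. Pads are 16 mm wide; open, the fingers measure 119 mm over their backs; the gripper's body (75 mm by 177 mm) begins 78 mm behind the grasp point.
Start: joints at [1.119, 0.628, 0.038, 1.517, -0.027, 0.996, -0.02], TCP at [0.245, -0.602, 0.205] pointing down, gripper open.
Joint ranges: [-3.06, 3.06], [-0.37, 2.12], [-1.25, 1.32], [0.18, 2.47], [-1.1, 4.24], [0.23, 1.98], [-2.94, 2.94]. Speed limits (rad/s): [2.57, 2.57, 3.14, 3.14, 3.14, 3.14, 3.14].

### API

Orientations are given as a rotation vector (axis times angle).
In Python, from plant import r gives the robot as it stands.
- The arm moves only by the tool send_rows, never from a script. Its argument "targets" is a list of rows, each a list of 7 numbers: the opening in per cent of the stroke, from 0 (shut) to 100 (fully open), then the shift along the tool's x, y, z in cm, then the turn, a rotation vector about the tool's x, y, z in rad. A call has 1 to 10 rows; each row is the pose to reach, as a shift and turn from the pose measured when the call began, along the tool's axes at that moment; what a row does not reach only later rows make up. A row lasts 1/10 s, in which the tool goes at most 50 mm and 8.59 degrees, less where a joint would pass 70% of its speed; a pose out of reach is approached as far as the arm can. A call with a gripper value outside its range is refused whole. The fingers move at their own pace and stop on an object; the grip force is fixed at half the most. Time passes only in rows, so rows that repeat a pose let the fingers close. It gives the time, the measured TCP pose, the force and the opening at its end, in the units of the state.
- r.get_obs(): the state, without advancing time (a new reading comes with each control period).
- r.read_camera(name): name is "side" or "top" or "wrist"; returns a dict with "color" (480x640x3 uint8, red, green, blue), "depth" (480x640 float32, m along the optical axis (not along the pixel's ray), 0 where there is no reading), "fx", "fy", "cx", "cy" (pixels), "rvec" (rotation vector, rad) and "tvec" (3), from world to camera coordinates, as OpenCV has them. Camera axes: x right, y down, z forward; pixel columns grow to the right and rows downward; lengths in m; the calibration is good to about 2 mm. The wrist camera is an equidistant fisheye: a pixel r from the principal point sees the ray r / f radians off the axis. A picture is of the moment at which its call begins.
- r.sign_off(): hands the job in, once; it reports no verdict.
Trained networks look in a picture, given as the dict that the camera call returned (one of the last four; its "shot" number tells which), for a name from the list of things; names that differ only in an ending like _2 or _b are one class to them, and where a whole thing is asked for, a point or a joint stands for the part that bears it (a point fixed in the world has none). Each returns a list of dicts, best first, with "p" (0 to 1); they miss things now and then, are a little off and sometimes report something else, mostly with a low value. They report only what shows in the picture. A call takes as long as a camera call. They do not tell look-alikes from the thing itself.
- r.spot_in(picture, target): "xyz" ([x, y, z] in m, in world coordinates, good to about 4 mm: the middle of the surface that is visible of it).
The state is a dict: "time": time; "joints": joint angles; "dq": joint speeds; "effort": joint torques, N m; "eef_pos": TCP position; "tcp_rot": TCP orientation; "ft_force": force on the tool from outside, world axes, zero at the start; "moment": the same for the moment, N m; "width": finger opening in m.
Only numpy, scipy, OpenCV 4.12 (cv2) and the standard library are available. Lean on these libraries where they do the work, as an engineer would, in place of code of your own. Each camera call takes 0.05 s, during which the arm holds its last target. There are 200 camera calls.

## Working session

There is one attempt and no reset: what is moved stays moved. The work goes in short steps, Python scripts to look and compute and a tool call to move; the robot and the scene stay as the last step left them, time stands still between calls to the robot, and variables do not carry over. Pictures are saved under pics/ and viewed, about 8 in all and at most 12, crops included, and the job is handed in when it is done.

Besides the shell and the picture viewer there is one more tool, called after "Request:" as a command line: name --pt "numbers of a row" for each row, then --argument value for the rest. send_rows: Moves the arm, as the interface text tells. Its arguments: {"type":"object","properties":{"targets":{"type":"array","items":{"type":"array","items":{"type":"number"}}}},"required":["targets"]}

```bash
mkdir -p pics; ls; cat > h.py <<'E'
import numpy as np, cv2
from scipy.spatial.transform import Rotation as R
from plant import r
def cloud(p):
    d=p["depth"]; v,u=np.mgrid[:480,:640]
    c=np.stack([(u-p["cx"])/p["fx"]*d,(v-p["cy"])/p["fy"]*d,d],-1)
    Rm=R.from_rotvec(p["rvec"]).as_matrix()
    return (c-np.array(p["tvec"]))@Rm   # world
def proj(p,X):
    return cv2.projectPoints(np.atleast_2d(X).astype(float),np.array(p["rvec"]),np.array(p["tvec"]),np.array([[p["fx"],0,p["cx"]],[0,p["fy"],p["cy"]],[0,0,1.]]),None)[0][:,0]
def save(img,n): cv2.imwrite("pics/"+n,img[...,::-1])
E
python3 - <<'E'
from h import *
t=r.read_camera("top"); save(t["color"],"top0.png")
for n in ["flat_head","cover","carton"]:
    for d in r.spot_in(t,n)[:5]: print(n,round(d["p"],2),np.round(d["xyz"],3),proj(t,d["xyz"]).round())
o=r.get_obs(); print(o["eef_pos"],o["tcp_rot"],o["time"],o["width"],r.tcp_to_grasp)
print(R.from_rotvec(o["tcp_rot"]).as_matrix().round(3))
np.savez("t0.npz",cloud=cloud(t),color=t["color"])
E
```

```text
pics
flat_head 0.59 [ 0.599 -0.285  0.039] [[460. 157.]]
cover 0.97 [0.42  0.311 0.008] [[160. 250.]]
cover 0.87 [0.259 0.266 0.012] [[179. 333.]]
carton 0.91 [0.587 0.039 0.013] [[298. 167.]]
[ 0.24450254 -0.6018721   0.20492653] [ 0.92109525  1.36828873 -0.92008463] 0.2 0.09405119900940119 0.0188
[[-0.     0.926  0.376]
 [ 0.001  0.376 -0.926]
 [-1.     0.    -0.001]]
```

View pics/top0.png

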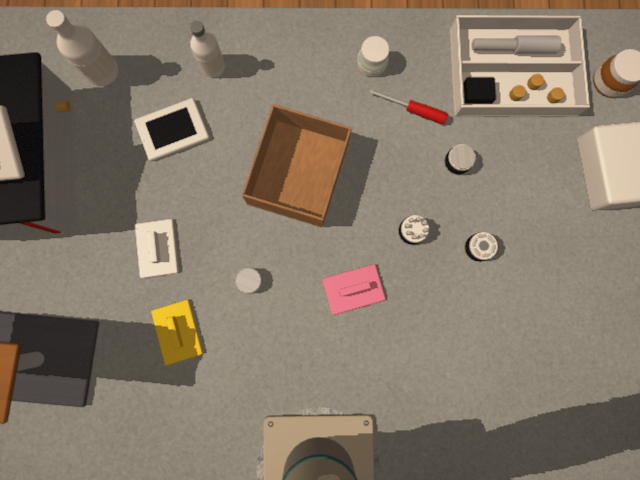

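The flat head could be any of these:
- smooth bright disc at (460,157)
- pins head at (415,229)
- ring head at (483,246)
- plain grey-white disc at (248,281)

The cover could be the white plate with handle at (157,248), the display at (171,129), the yellow plate at (177,333) or the pink one at (354,289). I choose (460,157) for the head and (157,248) for the cover, and will check both in a close crop and measure them.

```bash
python3 - <<'E'
from h import *
z=np.load("t0.npz"); C=z["cloud"]; I=z["color"]
a=cv2.resize(I[130:270,390:510],None,fx=3.3,fy=3.3); b=cv2.resize(I[200:340,120:240],None,fx=3.3,fy=3.3); 
save(np.hstack([a,cv2.resize(b,(a.shape[1],a.shape[0]))]),"crop0.png")
def near(u,v,w,zl,zh):
    P=C[v-w:v+w,u-w:u+w].reshape(-1,3); return P[(P[:,2]>zl)&(P[:,2]<zh)]
def rect(n,P):
    print(n,len(P),"z",np.median(P[:,2]).round(4),end=" "); (c,s,a)=cv2.minAreaRect((P[:,:2]*1000).astype(np.float32)); print(np.round(c,1),np.round(s,1),round(a,1), P[:,:2].mean(0).round(4))
rect("head",near(460,157,22,.032,.06)); rect("disc",near(248,281,20,.01,.2))
rect("cover",near(157,248,36,.005,.05)); rect("handle",near(157,248,36,.025,.05))
rect("carton",near(298,165,65,.07,.1)); rect("floor",near(298,165,65,.0,.012))
rect("pins",near(415,229,20,.025,.06));rect("ring",near(483,246,20,.03,.06))
E
```

```text
head 560 z 0.0389 [ 600.8 -290.5] [52.2 53.7] 49.4 [ 0.5995 -0.2894]
disc 556 z 0.0271 [358.1 131.6] [49. 49.] 23.6 [0.3578 0.1313]
cover 2101 z 0.01 [422.3 324.6] [136.2 113.5] 23.8 [0.423  0.3159]
handle 256 z 0.0331 [424.3 317.9] [60.6 15.2] 8.4 [0.4235 0.3167]
carton 1172 z 0.0786 [580.  37.] [160.5 191. ] 72.7 [0.5823 0.0404]
floor 9035 z 0.0034 [597.9  39. ] [275.2 269.9] 0.0 [0.5904 0.0379]
pins 639 z 0.0381 [ 455.7 -189.6] [53.7 52.6] 89.3 [ 0.4548 -0.1885]
ring 619 z 0.0381 [ 421.9 -322.7] [53.3 53.3] 87.3 [ 0.4217 -0.3216]
```

View pics/crop0.png

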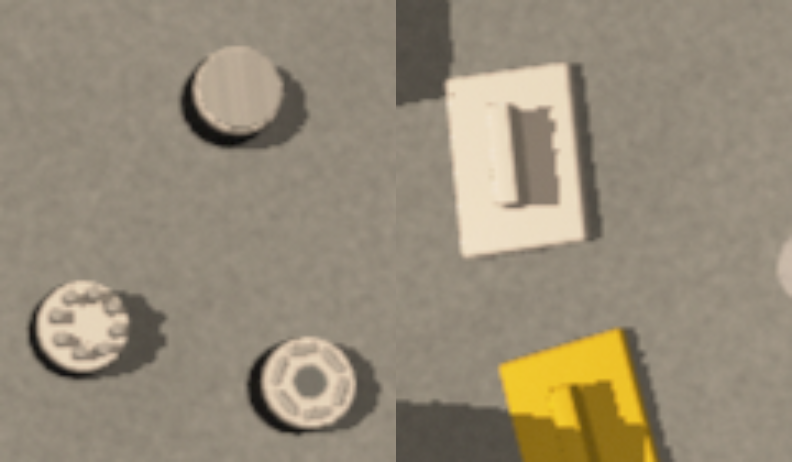

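The crop shows the smooth steel face at (460,157), clearly unlike the pins and ring heads. The cover is the white plate whose handle is at about 8° yaw. The sizes match: 53 mm disc at z 0.039, 61x15 mm handle at z 0.033, 191x160 mm carton. I'm moving above the head.

Request:
send_rows --pt "100 4 44.7 -15.5 0 0 0" --pt "100 4 44.7 -15.5 0 0 0" --pt "100 4 44.7 -15.5 0 0 0" --pt "100 4 44.7 -15.5 0 0 0" --pt "100 6 44.7 -15.5 0 0 0" --pt "100 6 44.7 -15.5 0 0 0" --pt "100 6 44.7 -15.5 0 0 0" --pt "100 6 44.7 -15.5 0 0 0" --pt "100 6 44.7 -15.5 0 0 0" --pt "100 6 44.7 -15.5 0 0 0"

```text
time: 1.2
eef_pos: [0.6036, -0.2845, 0.144]
tcp_rot: [0.92, 1.371, -0.914]
ft_force: [0.1, 0.5, 0.8]
width: 0.0941
```

Request:
send_rows --pt "100 0 0 0 0 0 0" --pt "100 0 0 0 0 0 0"

```text
time: 1.4
eef_pos: [0.6034, -0.2838, 0.1434]
tcp_rot: [0.918, 1.373, -0.913]
ft_force: [-0.6, 0.1, 0.1]
width: 0.0938
```

```bash
python3 - <<'E'
from h import *
w=r.read_camera("wrist"); save(w["color"],"w1.png")
for d in r.spot_in(w,"flat_head")[:3]: print(round(d["p"],2),np.round(d["xyz"],4))
s=r.read_camera("side")
for d in r.spot_in(s,"flat_head")[:3]: print("side",round(d["p"],2),np.round(d["xyz"],4))
o=r.get_obs(); print(o["eef_pos"],o["ft_force"])
M=R.from_rotvec(o["tcp_rot"]).as_matrix(); print(M.round(3), "shift cm",100*M.T@(np.array([.600,-.290,.005])-o["eef_pos"]))
E
```

```text
0.81 [ 0.6072 -0.2927  0.0397]
side 0.56 [ 0.5891 -0.281   0.0379]
[ 0.60204038 -0.28719209  0.14448995] [-0.20126475  0.03038693  0.84190225]
[[-0.     0.926  0.378]
 [ 0.003  0.378 -0.926]
 [-1.     0.001 -0.002]] shift cm [13.94821026 -0.30862491  0.21705967]
```

View pics/w1.png

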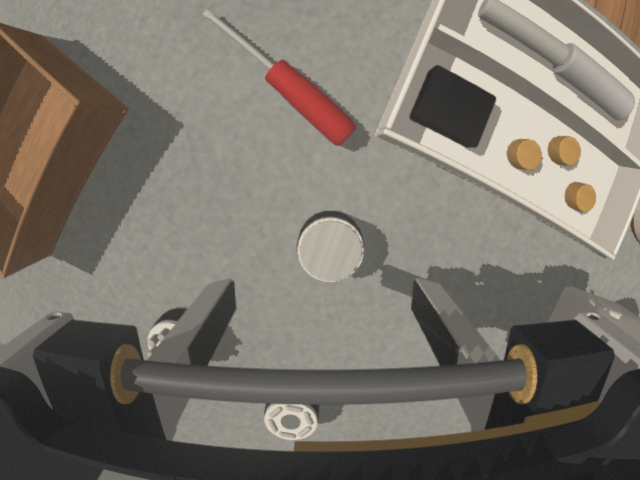

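The wrist view shows the smooth disc at (331,247), centred between the fingers (about 235 to 415), with the other heads well behind. I'm descending and gripping.

Request:
send_rows --pt "100 4 -0.3 0.2 0 0 0" --pt "100 8 -0.3 0.2 0 0 0" --pt "100 11 -0.3 0.2 0 0 0" --pt "100 12.5 -0.3 0.2 0 0 0" --pt "100 13.5 -0.3 0.2 0 0 0" --pt "100 13.8 -0.3 0.2 0 0 0" --pt "100 13.8 -0.3 0.2 0 0 0" --pt "0 13.8 -0.3 0.2 0 0 0" --pt "0 13.8 -0.3 0.2 0 0 0" --pt "0 13.8 -0.3 0.2 0 0 0"

```text
time: 2.6
eef_pos: [0.6006, -0.29, 0.0074]
tcp_rot: [0.921, 1.368, -0.917]
ft_force: [-1.1, 0.4, 0.2]
width: 0.0734
```

Request:
send_rows --pt "0 0 0 0 0 0 0" --pt "0 0 0 0 0 0 0" --pt "0 0 0 0 0 0 0" --pt "0 0 0 0 0 0 0"

```text
time: 3.0
eef_pos: [0.6009, -0.2902, 0.0077]
tcp_rot: [0.921, 1.367, -0.917]
ft_force: [0.8, -0.1, 3.1]
width: 0.0553
```

Request:
send_rows --pt "0 -1 0 0 0 0 0" --pt "0 -3 0 0 0 0 0" --pt "0 -6 0 0 0 0 0" --pt "0 -9 0 0 0 0 0" --pt "0 -12 0 0 0 0 0" --pt "0 -14 0 0 0 0 0" --pt "0 -14 0 0 0 0 0" --pt "0 -14 0 0 0 0 0"

```text
time: 3.8
eef_pos: [0.5997, -0.2899, 0.1468]
tcp_rot: [0.921, 1.369, -0.917]
ft_force: [-0.4, 0.5, -6.4]
width: 0.0554
```

```bash
python3 - <<'E'
from h import *
o=r.get_obs(); print(o["eef_pos"],o["ft_force"],o["width"])
M=R.from_rotvec(o["tcp_rot"]).as_matrix(); print(M.round(3), "shift cm",100*M.T@(np.array([.580,.037,.148])-o["eef_pos"]))
E
```

```text
[ 0.59965495 -0.28992601  0.14683126] [-0.36415265  0.5336623  -6.37749099] 0.05543070756825938
[[ 0.     0.926  0.378]
 [ 0.003  0.378 -0.926]
 [-1.     0.001 -0.002]] shift cm [ -0.03424993  10.54518577 -31.00775504]
```

It weighs about 0.65 kg, as expected for the steel head. Now over to the carton.

Request:
send_rows --pt "0 0 1 -3 0 0 0" --pt "0 0 2.3 -6.8 0 0 0" --pt "0 0 3.7 -10.8 0 0 0" --pt "0 0 5.1 -14.8 0 0 0" --pt "0 0 6.4 -18.8 0 0 0" --pt "0 0 7.8 -22.8 0 0 0" --pt "0 0 9 -26.5 0 0 0" --pt "0 0 10 -29.4 0 0 0" --pt "0 0 10.5 -31 0 0 0" --pt "0 0 10.5 -31 0 0 0"

```text
time: 4.8
eef_pos: [0.5782, 0.0402, 0.1462]
tcp_rot: [0.917, 1.375, -0.915]
ft_force: [-0.6, -0.6, -6.5]
width: 0.0554
```

Request:
send_rows --pt "0 0 0 0 0 0 0" --pt "0 0 0 0 0 0 0"

```text
time: 5.0
eef_pos: [0.5777, 0.0381, 0.1455]
tcp_rot: [0.917, 1.374, -0.918]
ft_force: [-1.1, 0.2, -6.1]
width: 0.0556
```

```bash
python3 - <<'E'
from h import *
w=r.read_camera("wrist"); save(w["color"],"w2.png")
o=r.get_obs(); print(o["eef_pos"],o["ft_force"],o["width"],o["joints"])
M=R.from_rotvec(o["tcp_rot"]).as_matrix(); print(M.round(3), "shift cm",100*M.T@(np.array([.580,.037,.0125])-o["eef_pos"]))
E
```

```text
[0.57797339 0.03801394 0.1456998 ] [ 0.58127382 -1.03309533 -5.08860313] 0.05519887457006319 [-0.15600651  0.60155762  0.06822318  1.77949588 -0.06016629  0.76617098
 -1.23689579]
[[-0.004  0.925  0.38 ]
 [ 0.003  0.38  -0.925]
 [-1.    -0.003 -0.004]] shift cm [13.3187529   0.18341447  0.22448828]
```

View pics/w2.png

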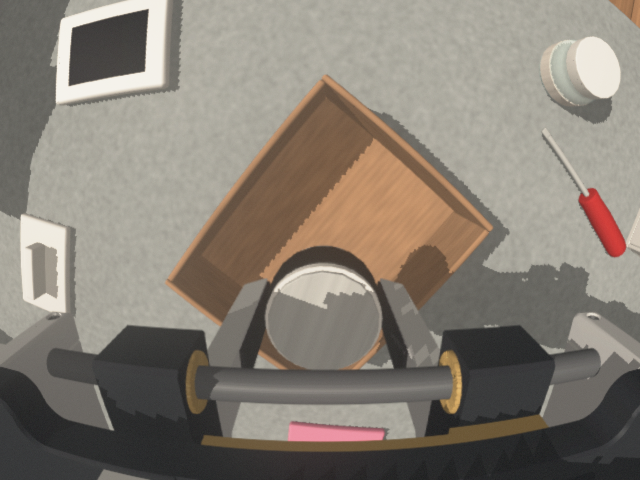

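The head hangs straight at (323,315) over the carton, whose corners are at (325,78), (492,228) and (168,282), and the fingers clear the walls. I'm lowering gently.

Request:
send_rows --pt "0 3 0.2 0.1 0 0 0" --pt "0 6 0.2 0.1 0 0 0" --pt "0 9 0.2 0.1 0 0 0" --pt "0 11 0.2 0.1 0 0 0" --pt "0 12 0.2 0.1 0 0 0" --pt "0 12.5 0.2 0.1 0 0 0" --pt "0 12.8 0.2 0.1 0 0 0" --pt "0 12.8 0.2 0.1 0 0 0" --pt "0 12.8 0.2 0.1 0 0 0"

```text
time: 5.95
eef_pos: [0.5805, 0.0382, 0.0186]
tcp_rot: [0.919, 1.372, -0.917]
ft_force: [-0.0, -0.1, -5.4]
width: 0.0555
```

```bash
python3 - <<'E'
from h import *
o=r.get_obs(); print(o["eef_pos"],o["ft_force"],o["width"])
print(R.from_rotvec(o["tcp_rot"]).as_matrix().round(4))
E
```

```text
[0.58050702 0.03817935 0.01862222] [-5.07851345e-03 -1.40957308e-01 -5.36344046e+00] 0.0554666513630712
[[-2.200e-03  9.249e-01  3.802e-01]
 [ 2.900e-03  3.802e-01 -9.249e-01]
 [-1.000e+00 -9.000e-04 -3.500e-03]]
```

Request:
send_rows --pt "0 0.2 0 0 0 0 0" --pt "0 0.4 0 0 0 0 0" --pt "0 0.4 0 0 0 0 0"

```text
time: 6.25
eef_pos: [0.5805, 0.0383, 0.0146]
tcp_rot: [0.919, 1.372, -0.917]
ft_force: [-0.2, -1.0, -6.0]
width: 0.0555
```

Request:
send_rows --pt "0 0.1 0 0 0 0 0" --pt "0 0.1 0 0 0 0 0"

```text
time: 6.45
eef_pos: [0.5803, 0.0383, 0.0135]
tcp_rot: [0.918, 1.373, -0.917]
ft_force: [0.4, -0.1, -4.9]
width: 0.0555
```

Request:
send_rows --pt "0 0.1 0 0 0 0 0" --pt "0 0.1 0 0 0 0 0"

```text
time: 6.65
eef_pos: [0.5804, 0.0383, 0.0128]
tcp_rot: [0.919, 1.372, -0.917]
ft_force: [-0.4, 0.9, -2.6]
width: 0.0555
```

Request:
send_rows --pt "0 0.1 0 0 0 0 0" --pt "0 0.1 0 0 0 0 0"

```text
time: 6.85
eef_pos: [0.5804, 0.0383, 0.0127]
tcp_rot: [0.919, 1.372, -0.917]
ft_force: [-3.1, 0.1, 4.9]
width: 0.0555
```

Request:
send_rows --pt "75 0 0 0 0 0 0" --pt "75 0 0 0 0 0 0" --pt "75 0 0 0 0 0 0" --pt "75 0 0 0 0 0 0" --pt "75 0 0 0 0 0 0"

```text
time: 7.35
eef_pos: [0.5805, 0.0383, 0.0127]
tcp_rot: [0.919, 1.372, -0.917]
ft_force: [-0.4, 0.4, -0.0]
width: 0.0703
```

Request:
send_rows --pt "75 -3 0 0 0 0 0" --pt "75 -7 0 0 0 0 0" --pt "75 -11.5 0 0 0 0 0" --pt "75 -14 0 0 0 0 0" --pt "75 -14 -0.6 -4.5 0 0 0" --pt "75 -14 -1.2 -9.5 0 0 0" --pt "75 -14 -1.8 -14.5 0 0 0" --pt "75 -14 -2.4 -19.5 0.1 0 0" --pt "75 -14 -3 -24 0.2 0 0" --pt "75 -14 -3.5 -28 0.243 0 0"

```text
time: 8.35
eef_pos: [0.4403, 0.2858, 0.1537]
tcp_rot: [1.103, 1.279, -1.101]
ft_force: [1.0, 0.4, 0.4]
width: 0.0701
```

```bash
cat > chk.py <<'E'
from h import *
def rect(P): 
    c,s,a=cv2.minAreaRect((P[:,:2]*1000).astype(np.float32)); return len(P),np.median(P[:,2]).round(4),np.round(c,1),np.round(s,1),round(a,1)
def sel(C,x,y,rad,zl,zh):
    P=C.reshape(-1,3); return P[(np.hypot(P[:,0]-x,P[:,1]-y)<rad)&(P[:,2]>zl)&(P[:,2]<zh)]
def st(goal):
    o=r.get_obs(); M=R.from_rotvec(o["tcp_rot"]).as_matrix(); print(o["time"],o["eef_pos"].round(4) if hasattr(o["eef_pos"],"round") else o["eef_pos"],np.round(o["ft_force"],1),o["width"],"jaw",np.degrees(np.arctan2(M[1,2],M[0,2])).round(2)); print("shift cm",(100*M.T@(np.array(goal)-o["eef_pos"])).round(2))
E
python3 - <<'E'
from chk import *
t=r.read_camera("top"); save(t["color"],"top1.png"); C=cloud(t)
print("head",rect(sel(C,.58,.038,.05,.03,.06)))
w=r.read_camera("wrist"); save(w["color"],"w3.png")
for d in r.spot_in(w,"cover")[:3]: print(round(d["p"],2),np.round(d["xyz"],4))
st([.4235,.317,.014])
E
```

```text
head (621, np.float64(0.0441), array([579.9,  37.6]), array([54.1, 54. ]), 72.6)
0.89 [0.2647 0.2718 0.0079]
0.5 [ 0.3838 -0.0976  0.0081]
8.5 [0.4399 0.2868 0.1535] [ 0.9 -1.  -0.1] 0.07026349514528105 jaw -81.17
shift cm [13.97 -1.12 -3.17]
```

View pics/top1.png

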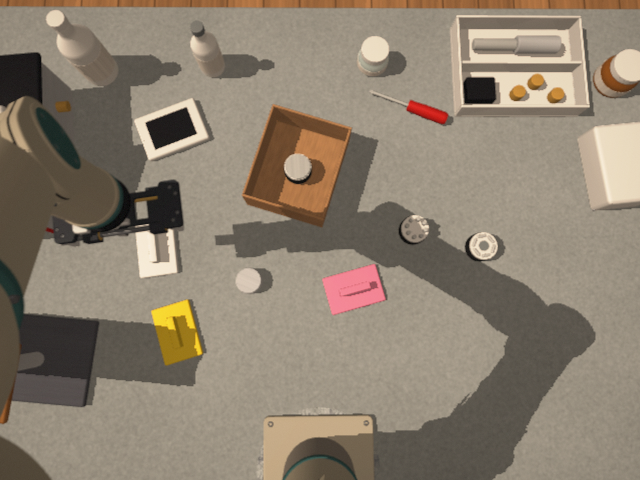

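Top view: the head stands upright near the middle of the carton at (298,167), measured (0.580, 0.038, z 0.044). Next I check that there is room around the cover, then the gripper alignment.

```bash
python3 - <<'E'
from chk import *
P=np.load("t0.npz")["cloud"].reshape(-1,3)
for x in np.arange(.15,.9,.1):
    row=[]
    for y in np.arange(.3,.8,.05):
        s=P[(abs(P[:,0]-x)<.05)&(abs(P[:,1]-y)<.025)&(P[:,2]<1.2)]
        row.append(round(float(np.percentile(s[:,2],97)),2) if len(s) else None)
    print(round(x,2),row)
st([.4235,.317,.014])
E
```

```text
0.15 [0.0, 0.0, 0.0, 0.26, 0.02, 0.02, 0.0, None, None, None]
0.25 [0.03, 0.0, 0.0, 0.26, 0.08, 0.02, 0.02, None, None, None]
0.35 [0.01, 0.01, 0.0, 0.0, 0.0, 0.0, 0.0, 0.0, None, None]
0.45 [0.03, 0.01, 0.0, 0.14, 0.15, 0.15, 0.06, 0.0, None, None]
0.55 [0.0, 0.0, 0.0, 0.0, 0.2, 0.18, None, None, None, None]
0.65 [0.02, 0.02, 0.0, 0.0, 0.21, 0.15, None, None, None, None]
0.75 [0.02, 0.0, 0.12, 0.19, 0.15, 0.15, None, None, None, None]
0.85 [0.0, 0.0, 0.12, 0.19, 0.0, 0.0, 0.0, 0.0, None, None]
8.5 [0.4399 0.2868 0.1535] [ 0.9 -1.  -0.1] 0.07026349514528105 jaw -81.17
shift cm [13.97 -1.12 -3.17]
```

Request:
send_rows --pt "55 4 -1.1 -3.2 0 0 0" --pt "55 6 -1.1 -3.2 0 0 0" --pt "55 6 -1.1 -3.2 0 0 0" --pt "55 6 -1.1 -3.2 0 0 0"

```text
time: 8.9
eef_pos: [0.4251, 0.3153, 0.0939]
tcp_rot: [1.097, 1.281, -1.097]
ft_force: [0.9, -0.7, -0.9]
width: 0.052
```

```bash
python3 - <<'E'
from chk import *
w=r.read_camera("wrist"); save(w["color"],"w4.png")
for d in r.spot_in(w,"cover")[:3]: print(round(d["p"],2),np.round(d["xyz"],4))
st([.4235,.317,.014])
E
```

```text
0.57 [0.4284 0.3186 0.0118]
0.57 [0.2712 0.2746 0.0102]
9.0 [0.4258 0.3159 0.0949] [-0.3 -0.1 -0.3] 0.051372579016657025 jaw -81.31
shift cm [ 8.09 -0.22 -0.1 ]
```

View pics/w4.png

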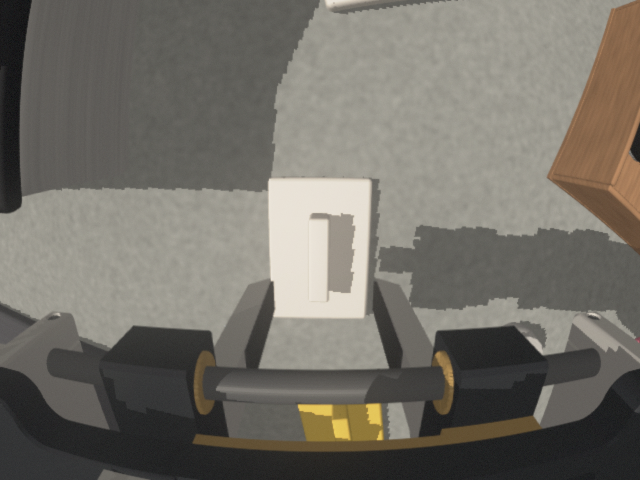

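The wrist view shows the white cover with its handle at (318,257), parallel to the fingers and centred between them. I'm descending to the handle and gripping.

Request:
send_rows --pt "55 3 -0.2 -0.1 0 0 0" --pt "55 5.5 -0.2 -0.1 0 0 0" --pt "55 7 -0.2 -0.1 0 0 0" --pt "55 7.7 -0.2 -0.1 0 0 0" --pt "55 8 -0.2 -0.1 0 0 0" --pt "55 8 -0.2 -0.1 0 0 0"

```text
time: 9.6
eef_pos: [0.4245, 0.317, 0.0156]
tcp_rot: [1.102, 1.28, -1.094]
ft_force: [-0.1, -0.2, 0.8]
width: 0.0513
```

Request:
send_rows --pt "0 0 0 0 0 0 0" --pt "0 0 0 0 0 0 0" --pt "0 0 0 0 0 0 0" --pt "0 0 0 0 0 0 0" --pt "0 0 0 0 0 0 0" --pt "0 0 0 0 0 0 0"

```text
time: 10.2
eef_pos: [0.4245, 0.3172, 0.0158]
tcp_rot: [1.102, 1.28, -1.094]
ft_force: [0.0, -0.9, 2.6]
width: 0.0139
```

Request:
send_rows --pt "0 -1 0 0 0 0 0" --pt "0 -4 0 0 0 0 0" --pt "0 -8 0 0 0 0 0" --pt "0 -12 0 0 0 0 0" --pt "0 -14 0 0 0 0 0" --pt "0 -14 0 0 0 0 0" --pt "0 -14 1.5 4 0.05 0 0" --pt "0 -14 3 8 0.12 0 0" --pt "0 -14 4.5 12 0.2 0 0" --pt "0 -14 6 16 0.28 0 0"

```text
time: 11.2
eef_pos: [0.5074, 0.1655, 0.1539]
tcp_rot: [1.308, 1.148, -1.305]
ft_force: [0.2, 0.3, -0.9]
width: 0.0139
```

```bash
python3 - <<'E'
from chk import *
st([.580,.038,.156])
E
```

```text
11.2 [0.5074 0.1655 0.1539] [ 0.2  0.3 -0.9] 0.013854807642537274 jaw -97.56
shift cm [-0.28  8.88 11.69]
```

Remaining yaw is -97.6 → -107.3, i.e. 0.17 rad.

Request:
send_rows --pt "0 0 2.5 3.5 0.06 0 0" --pt "0 0 5 7 0.12 0 0" --pt "0 0 7.3 9.8 0.17 0 0" --pt "0 0 8.9 11.7 0.17 0 0" --pt "0 0 8.9 11.7 0.17 0 0" --pt "0 0 8.9 11.7 0.17 0 0"

```text
time: 11.8
eef_pos: [0.5791, 0.0377, 0.1519]
tcp_rot: [1.43, 1.057, -1.431]
ft_force: [-0.2, 0.9, -0.2]
width: 0.014
```

```bash
python3 - <<'E'
from chk import *
w=r.read_camera("wrist"); save(w["color"],"w5.png")
t=r.read_camera("top");C=cloud(t); P=sel(C,.58,.038,.1,.125,.18); print(rect(P) if len(P)>5 else len(P))
st([.580,.038,.063])
E
```

```text
(340, np.float64(0.1455), array([569.1,   9. ]), array([ 16.5, 109.5]), 74.9)
11.9 [0.5789 0.0394 0.1523] [ 0.1  0.3 -0.5] 0.013826194542878843 jaw -107.2
shift cm [8.93 0.19 0.14]
```

View pics/w5.png

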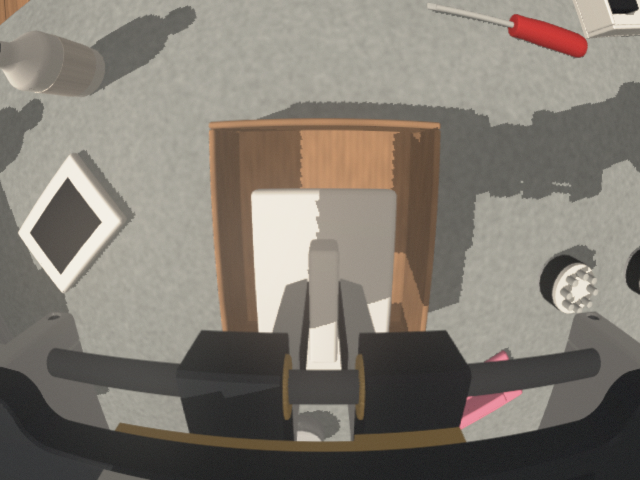

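The cover is held level and square to the carton (plate at about (322,260), carton walls at u≈213 and 438). I'm lowering slowly.

Request:
send_rows --pt "0 2.5 0.1 0 0 0 0" --pt "0 5 0.1 0 0 0 0" --pt "0 7 0.1 0 0 0 0" --pt "0 8 0.1 0 0 0 0" --pt "0 8.5 0.1 0 0 0 0" --pt "0 8.7 0.1 0 0 0 0" --pt "0 8.7 0.1 0 0 0 0" --pt "0 8.7 0.1 0 0 0 0"

```text
time: 12.7
eef_pos: [0.5802, 0.0397, 0.0662]
tcp_rot: [1.43, 1.058, -1.427]
ft_force: [0.3, -0.4, -1.1]
width: 0.0137
```

Request:
send_rows --pt "0 0.1 0 0 0 0 0" --pt "0 0.2 0 0 0 0 0" --pt "0 0.2 0 0 0 0 0"

```text
time: 13.0
eef_pos: [0.5803, 0.0397, 0.0643]
tcp_rot: [1.43, 1.058, -1.426]
ft_force: [0.3, -0.6, -0.5]
width: 0.014
```

Request:
send_rows --pt "0 0.1 0 0 0 0 0" --pt "0 0.1 0 0 0 0 0"

```text
time: 13.2
eef_pos: [0.5802, 0.0397, 0.0632]
tcp_rot: [1.43, 1.058, -1.427]
ft_force: [-0.7, -0.7, -0.4]
width: 0.0138
```

Request:
send_rows --pt "0 0.05 0 0.15 0 0 0" --pt "0 0.1 0 0.15 0 0 0" --pt "0 0.1 0 0.15 0 0 0"

```text
time: 13.5
eef_pos: [0.5797, 0.0381, 0.0621]
tcp_rot: [1.43, 1.058, -1.427]
ft_force: [-0.1, -0.0, -0.6]
width: 0.0137
```

Request:
send_rows --pt "0 0.1 0 0 0 0 0" --pt "0 0.1 0 0 0 0 0"

```text
time: 13.7
eef_pos: [0.5796, 0.0381, 0.061]
tcp_rot: [1.43, 1.058, -1.427]
ft_force: [0.7, -0.1, 0.3]
width: 0.0138
```

Request:
send_rows --pt "0 0.1 0 0 0 0 0" --pt "0 0.1 0 0 0 0 0"

```text
time: 13.9
eef_pos: [0.5796, 0.0382, 0.0608]
tcp_rot: [1.43, 1.058, -1.427]
ft_force: [-2.3, -0.0, 7.0]
width: 0.0138
```

Contact (7 N) is at the predicted height. I'm opening the gripper a little and checking before I retreat.

Request:
send_rows --pt "45 0 0 0 0 0 0" --pt "45 0 0 0 0 0 0" --pt "45 0 0 0 0 0 0" --pt "45 0 0 0 0 0 0" --pt "45 0 0 0 0 0 0"

```text
time: 14.4
eef_pos: [0.5796, 0.0382, 0.0607]
tcp_rot: [1.43, 1.058, -1.427]
ft_force: [-0.1, 0.1, 0.3]
width: 0.0421
```

Request:
send_rows --pt "45 -1 0 0 0 0 0" --pt "45 -4 0 0 0 0 0" --pt "45 -9 0 0 0 0 0" --pt "45 -13 0 0 0 0 0" --pt "45 -14 0 0 0 0 0" --pt "45 -14 0 5 0 0 0" --pt "45 -14 0 10 0 0 0" --pt "45 -14 0 15 0 0 0" --pt "45 -14 0 20 0 0 0" --pt "45 -14 0 24 0 0 0"

```text
time: 15.4
eef_pos: [0.5071, -0.1948, 0.1995]
tcp_rot: [1.43, 1.057, -1.429]
ft_force: [0.1, -0.5, 0.6]
width: 0.0425
```

```bash
python3 - <<'E'
from chk import *
t=r.read_camera("top");C=cloud(t); save(cv2.resize(t["color"][90:240,230:370],None,fx=4,fy=4),"top2.png")
P=sel(C,.58,.038,.07,.05,.059); print("plate",rect(P)); P=sel(C,.58,.038,.045,.07,.09); print("handle",rect(P))
P=sel(C,.58,.038,.07,.05,.06); A=np.c_[P[:,:2]-P[:,:2].mean(0),np.ones(len(P))]; print("slope",np.linalg.lstsq(A,P[:,2],rcond=None)[0])
st([.58,.038,.2])
E
```

```text
plate (1825, np.float64(0.0544), array([579.6,  37.8]), array([ 74.8, 110.5]), 72.7)
handle (238, np.float64(0.0783), array([579.2,  37.9]), array([14.2, 59.7]), 73.1)
slope [0.00268896 0.00227819 0.05446681]
15.45 [ 0.5043 -0.2028  0.1999] [-1.6 -5.4  0.4] 0.042087591546635376 jaw -107.85
shift cm [ -0.05  -0.18 -25.24]
```

View pics/top2.png

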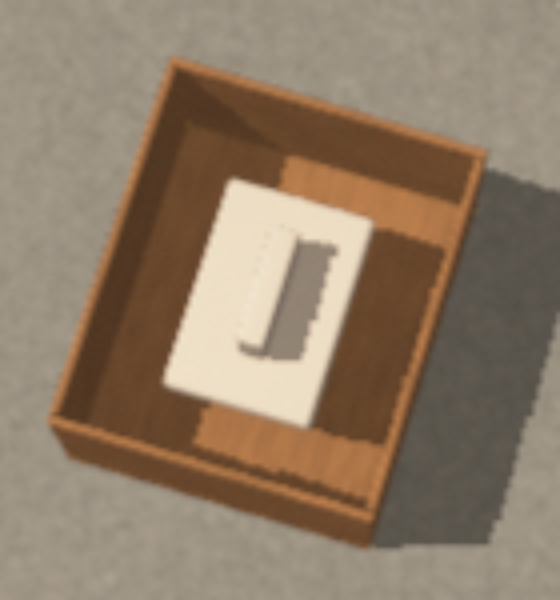

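The cover lies level and square, handle up, at (0.580, 0.038), which is within 1 mm of the head's position. I'm letting the arm settle, then handing in.

Request:
send_rows --pt "45 0 0 0 0 0 0" --pt "45 0 0 0 0 0 0" --pt "45 0 0 0 0 0 0"

```text
time: 15.75
eef_pos: [0.5048, -0.2011, 0.1998]
tcp_rot: [1.431, 1.05, -1.437]
ft_force: [0.2, -0.9, 0.3]
width: 0.0422
```

```bash
python3 -c "
from plant import r
o=r.get_obs(); print(o['time'],o['ft_force'],o['dq']); print(r.sign_off())"
```

```text
15.75 [ 0.15321536 -0.85509906  0.34412304] [-1.37430951e-02  2.07656464e-03 -6.89802873e-03 -2.19464521e-03
 -3.86558417e-05  1.08357810e-04  1.97921724e-03]
the job is handed in; nothing more can be done
None
```

The carton is packed as asked, and I handed the job in at 15.75 s. The steel flat head went in first, face up on the carton floor, at about 0.5 mm from the carton's centre. The white cover then went level on top of it, handle up and square to the carton. I lowered both until they touched, released them, and moved the arm clear.

- **Head:** after release its face measured z 0.044 m, against 0.045 expected.
- **Cover:** the plate's centre (0.5796, 0.0378) is within 0.5 mm of the head's centre, with a slope under 0.3 % and its top at z 0.054 m.
- **Forces:** the highest contact force I saw was about 7 N.
- **Disagreements:** before the grasp, the three cameras put the head up to 18 mm apart. I relied on the overhead camera's depth data, and the grasp confirmed it. No check failed.

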